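# Refit the lock knob of a key box and lock it

## Robot

A 6-joint arm with a two-finger parallel gripper is mounted at the origin on the work surface. World frame = base frame: x ahead of the robot, y to its left, z up, the work surface at z = 0. Lengths are in mm, angles in rad, forces in N, time in s.
With the tool pointing down it reaches from about 400 to 925 mm from the base axis. Payload 12.5 kg.
Tool frame: the origin (TCP) lies between the finger pads; the fingertips stand 11 mm ahead of it and the grasp point (between the pads) lies 8 mm behind it (env.tip_extent is the distance from the TCP to the fingertips, in mm); x points along the fingers, z is the direction in which the jaws open and shut, and the axes are right-handed (so a half turn about x gives the same grasp; the last joint's range is limited). The gripper opens to 95 mm and grips with 3 to 60 N. Pads are 20 mm wide; open, the fingers measure 119 mm over their backs; the gripper's body (75 mm by 180 mm) begins 59 mm behind the grasp point.
Start: joints at [-1.253, 0.491, 1.559, -0, 1.092, -0.106], TCP at [257.041, -569.715, 225.661] pointing down, gripper open.
Joint ranges: [-3.1, 3.1], [-0.84, 2.19], [0.05, 2.79], [-1.13, 4.28], [0.06, 2.93], [-2.69, 2.69]. Speed limits (rad/s): [2.22, 2.22, 2.79, 3.14, 3.14, 3.14].

## Interface

Orientations are given as [roll, pitch, yaw] about the fixed x, y, z axes, in that order (R = Rz(yaw) Ry(pitch) Rx(roll)).
In Python, from cell import status, imaging, env gives the robot as it stands. The module is installed in compiled form; this text tells all that it offers.
- The arm moves only by the tool apply_moves, never from a script. Its argument "increments" is a list of rows, each a list of 5 numbers: the closure, from 0 (fully open) to 1 (shut), then the shift along the tool's x, y, z in mm, then the turn about the tool's x in degrees. A call has 1 to 10 rows; each row shifts and turns the commanded pose from where the row before left it, along the tool's axes as they then stand; what a row does not reach is not made up. A row lasts 1/10 s, in which the tool goes at most 50 mm and 8.59 degrees, less where a joint would pass 70% of its speed; a pose out of reach is approached as far as the arm can. A call with a gripper value outside its range is refused whole. The fingers move at their own pace and stop on an object; the grip force is fixed at half the most. Time passes only in rows, so rows that do not move let the fingers close. It gives the time, the measured TCP pose, the force and the opening at its end, in the units of the state.
- status.state(): the state, without advancing time (a new reading comes with each control period).
- imaging.read_camera(name): name is "side" or "top"; returns a dict with "pixels" (480x640x3 uint8, red, green, blue), "fovy" (degrees; the focal length in pixels is half the picture's height over the tangent of half this angle, whatever the lens; pixels are square), "cx", "cy" (the principal point, pixels), "R" (3x3) and "t" (3): a world point X has camera coordinates R X + t. Camera axes: x right, y down, z forward; pixel columns grow to the right and rows downward; lengths in mm; the calibration is good to about 2 mm. A picture is of the moment at which its call begins. There is no depth.
- env.job_done(): hands the job in, once; it reports no verdict.
The state is a dict: "t": time; "joints": joint angles; "qvel": joint speeds; "tau": joint torques, N m; "eef_pos": TCP position; "tcp_rot": TCP orientation; "ft_force": force on the tool from outside, world axes, zero at the start; "moment": the same for the moment, N m; "opening": opening from 0.0 (shut) to 1.0 (fully open).
Only numpy, scipy, OpenCV 4.12 (cv2) and the standard library are available. Lean on these libraries where they do the work, as an engineer would, in place of code of your own. Each camera call takes 0.05 s, during which the arm holds its last target. There are 200 camera calls.

## Task

The knob of the key box has come off: take the black knob with two flat sides (not the round one), push it onto the cross-shaped spindle that stands out of the box's blue door, feeling for the angle by slowly turning it under light pressure until it drops fully home on the steel disc. Then turn it clockwise, seen from above, until the bolt is fully out, and let go of it. Leave everything else where it is.

Things in the scene. Friction and masses are not known exactly. Their poses are not given: they have to be found in the camera images.
- knob: Loose black plastic knob, about 80 g, upright on the table, 40 mm high. Origin: centre of its underside, z up. Upper part (6 to 40 mm up) 44 mm long along its x, 26 mm thick along its y; its two flat sides face +y and -y: grip it there. Below it a round flange 48 mm across, 6 mm high. A white line on top points to +x.
- knob_socket (a point): Point on the knob's axis, 6 mm above its underside, where the cross-shaped socket begins. Below this point is a round mouth 22.5 mm across and 6 mm deep, open underneath; above it the socket, two crossing slots 6.2 mm wide and 22 mm long, along the knob's x and y, 24 mm deep, closed at the top.
- spindle_foot (a point): Foot of the lock spindle: on its axis, at the top of the steel disc (54 mm across) on the key box's door, about 92 mm above the table; axes as the key box, z up, y towards the bolt. Fully home, the knob's underside lies on the disc and its origin is at this point. Until its socket fits, the knob stops 18 mm higher.
- spindle_top (a point): Top of the spindle's cross, 24 mm above its foot; two crossing fins 20 mm long, 5 mm thick, and a pin 7 mm across, 3 mm higher. The cross's angle differs every time and bears no relation to the box: turning the knob up to 90 deg finds it (fits within about 5 deg). Too stiff (0.07 N m) to turn by light rubbing; once keyed it turns clockwise 1.57 rad from its start to a hard stop.
- keybox: Grey steel key box lying on its back, fixed to the table: 180 x 240 x 90 mm (x, y, z), blue door on top. Origin at the centre of its underside; the spindle stands at x 0, y +45 mm. Two low steel guides of the bolt, at y +88 mm and y +112 mm, reach 10 mm above the door.
- bolt (a joint): Flat steel bolt on the door, driven by the spindle: travel in m along the box's +y, 0 drawn back (start), 0.020 fully out when the spindle has made its quarter turn clockwise.
- round_knob: bystander: a spare round black knob, 42 mm across and 36 mm high, solid, no flats; origin at the centre of its underside
- padlock: bystander: brass padlock lying flat, body 46 x 40 x 20 mm, steel shackle towards its +x (reaching 54 mm from the origin); origin under the body's centre
- screwdriver: bystander: screwdriver 190 mm long lying along its x axis
- cups: bystander: stack of white paper cups, 77 mm across, 113 mm high; origin at the centre of its underside
- bottle: bystander: clear bottle 64 mm across, 190 mm high; origin at the centre of its underside
- pencil_case: bystander: green pencil case 60 x 190 x 35 mm (x, y, z)
Mind the look-alikes: they are no part of the job. What is shaped like the knob but green, pink or yellow is not meant.

How it is judged (in metres and radians):
On the way, in this order (a step that is already met when the one before it is completed fails the run):
1. the knob has dropped over the cross of the spindle (z of knob in the frame of spindle_foot below 0.012 m and horizontal distance between knob and spindle_foot below 0.004 m and angle between knob's own z axis and vertical below 0.08 rad), for 0.2 s.
2. the bolt has been turned fully out with the knob on (all of step 1 and value of joint bolt above 0.018 m), for 0.2 s.
At the end, for the whole second after the job is handed in: The knob sits on the spindle with its underside within 3 mm of the steel disc, within 4 mm of the axis and upright within 0.08 rad, at rest and released, and the bolt is out by at least 18 of its 20 mm (z of knob in the frame of spindle_foot below 0.003 m and horizontal distance between knob and spindle_foot below 0.004 m and angle between knob's own z axis and vertical below 0.08 rad and value of joint bolt above 0.018 m and linear speed of knob below 0.02 m/s); the robot touches nothing.
It fails at once if another object on the table is moved by more than 40 mm (distance of any of round_knob, padlock, screwdriver, cups, bottle, pencil_case from where it was at the start of the episode above 0.04 m).
It also fails if it takes over 64 s, if anything falls off the work surface, if the arm or the gripper's body presses on something with over 40 N, if the wrist force passes 120 N, or if a joint passes its speed limit or range.

## Working session

There is one attempt and no reset: what is moved stays moved. The work goes in short steps, Python scripts to look and compute and a tool call to move; the robot and the scene stay as the last step left them, time stands still between calls to the robot, and variables do not carry over. Pictures are saved under pics/ and viewed, about 8 in all and at most 12, crops included, and the job is handed in when it is done.

Besides the shell and the picture viewer there is one more tool, called after ">>>" by a JSON object that holds its "fn" and its "kwargs", one argument or row to a line. apply_moves: Moves the arm, as the interface text tells. Its arguments: {"type":"object","properties":{"increments":{"type":"array"}},"required":["increments"]}

```bash
mkdir -p pics
cat > h.py <<'E'
import numpy as np, cv2
from cell import status, imaging, env
def cam(n):
    c=imaging.read_camera(n); c['R']=np.array(c['R']);c['t']=np.array(c['t']);c['f']=240/np.tan(np.radians(c['fovy'])/2);return c
def save(c,fn,crop=None,k=1):
    p=c['pixels'][...,::-1]
    if crop: x0,y0,x1,y1=crop; p=p[y0:y1,x0:x1]
    cv2.imwrite('pics/'+fn,cv2.resize(p,None,fx=k,fy=k,interpolation=cv2.INTER_CUBIC))
def ray(c,u,v,z):
    d=c['R'].T@np.array([(u-c['cx'])/c['f'],(v-c['cy'])/c['f'],1]); o=-c['R'].T@c['t']
    return o+d*(z-o[2])/d[2]
def proj(c,X):
    p=c['R']@np.array(X,float)+c['t']; return p[:2]/p[2]*c['f']+[c['cx'],c['cy']]
E
python3 - <<'E'
from h import *
for n in('top','side'):
    c=cam(n); save(c,n+'0.png'); print(n,c['f'],c['cx'],c['cy'],(-c['R'].T@c['t']).round(),c['R'].round(3).tolist())
s=status.state();print(s['eef_pos'],s['tcp_rot'],s['opening'],s['t'],s['ft_force'])
E
```

```text
top 544.6811490448918 316.0551770957877 240.87951045678457 [ 457.   -6. 1189.] [[-0.009, -1.0, 0.008], [-0.995, 0.008, -0.104], [0.104, -0.009, -0.995]]
side 467.43368998077153 320.436922411859 234.3918826511973 [-70. 633. 756.] [[-0.722, -0.692, -0.001], [-0.408, 0.427, -0.807], [0.558, -0.583, -0.591]]
[ 256.97262335 -569.50944978  225.13633334] [3.04606607 1.56983615 1.89907684] 0.9982426761988711 0.1 [ 0.41984861 -0.46728421 -0.720718  ]
```

View pics/top0.png

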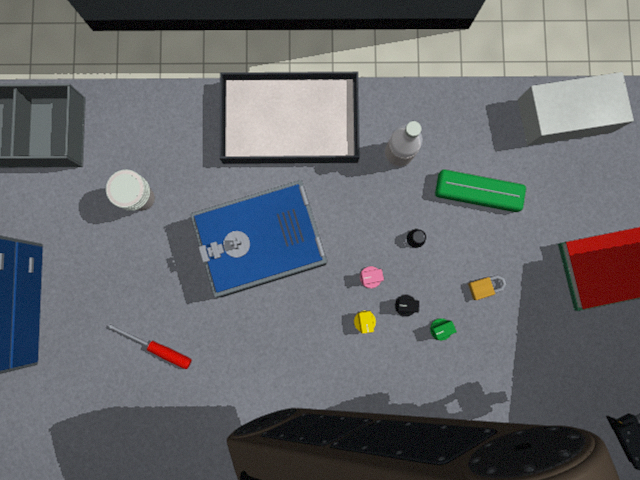

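View pics/side0.png

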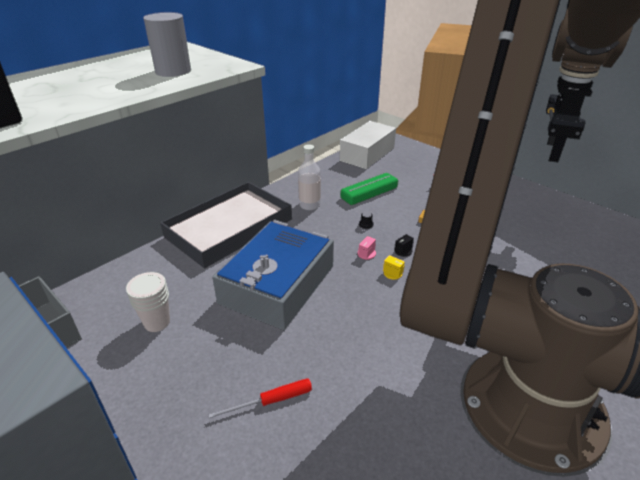

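The top view shows the black flat-sided knob at (406,306), the round one at (416,238), and the spindle on the steel disc at about (236,243), with the bolt to its left. I'll zoom in on the knob and spindle.

Run:
```python
from h import *
c=cam('top');d=cam('side')
P=lambda c,x0,y0,w,h,s:cv2.resize(c['pixels'][y0:y0+h,x0:x0+w,::-1],(w*s,h*s),interpolation=cv2.INTER_CUBIC)
a=P(c,380,285,50,40,8);b=P(c,196,218,80,50,5);e=P(d,380,225,50,40,8);f=P(d,235,245,80,50,5)
A=np.zeros((600,800,3),np.uint8);A[:320,:400]=a;A[:320,400:]=e;A[320:570,:400]=b;A[320:570,400:]=f
cv2.imwrite('pics/z1.png',A)
```

```text
(no output)
```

View pics/z1.png

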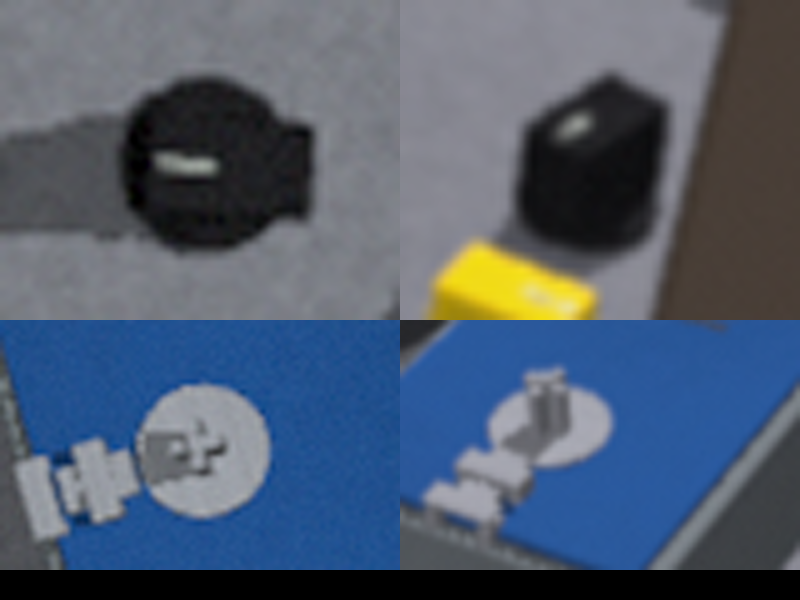

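The knob's flange centre is at about (406,305). Its white line points image-left, which is world +y. The disc centre is at about (236.6,244), and the cross's fins are roughly aligned with the image axes, tilted slightly.

Run:
```python
from h import *
from scipy.spatial.transform import Rotation as Ro
c=cam('top');d=cam('side')
k=ray(c,380+210/8,285+162/8,4);print('knob',k,'side proj',proj(d,k),'top40 in crop',(proj(c,[*k[:2],40])-[380,285])*8)
a=ray(c,380+155/8,285+160/8,40);b=ray(c,380+215/8,285+167/8,40);print('line',a,b,'yaw',np.degrees(np.arctan2(*(a-b)[1::-1])))
s=ray(c,196+203/5,218+130/5,92);print('spindle',s,'side proj',proj(d,s),'vs 265.4,266; top of cross in crop',(proj(c,[*s[:2],116])-[196,218])*5+[0,320])
e=ray(c,196+30/5,218+177/5,95);print('box +y yaw',np.degrees(np.arctan2(*(e-s)[1::-1])))
R=Ro.from_euler('xyz',status.state()['tcp_rot']).as_matrix();print(R.round(3));print(status.state()['joints'])
# cross enlarged
p=c['pixels'][225:263,216:260,::-1];q=d['pixels'][246:284,245:289,::-1]
cv2.imwrite('pics/z2.png',np.hstack([cv2.resize(x,(396,342),interpolation=cv2.INTER_LANCZOS4) for x in(p,q)]))
```

```text
knob [ 438.84546774 -211.07583252    4.        ] side proj [403.40030992 249.17671158] top40 in crop [233.73714154 163.88985698]
line [ 440.04693693 -190.43213013   40.        ] [ 438.08083995 -206.13534178   40.        ] yaw 82.86350389889793
spindle [566.23094911 144.19536119  92.        ] side proj [265.60645319 264.87686785] vs 265.4,266; top of cross in crop [194.69042397 444.04697828]
box +y yaw 105.18902858222995
[[-0.     0.912  0.411]
 [ 0.     0.411 -0.912]
 [-1.     0.    -0.   ]]
[-1.25258788e+00  4.91154201e-01  1.55908441e+00  7.94815526e-06
  1.09169008e+00 -1.05609940e-01]
```

View pics/z2.png

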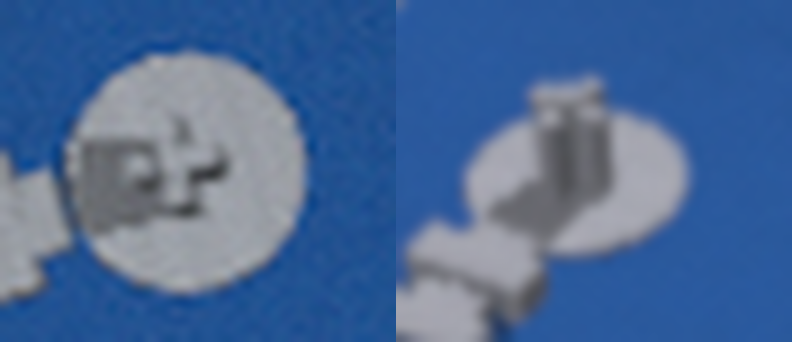

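The cross's fins sit at yaw of roughly 10° (mod 90), and the two views agree on both positions. Corrected for half-pixel shifts, the knob is at (440,-210) with yaw 83°, and the spindle at (567,145). First I go above the knob.

>>> {"fn": "apply_moves", "kwargs": {
  "increments": [
    [0, 0, 31.5, -25.3, 0],
    [0, 0, 31.5, -25.3, 0],
    [0, 0, 31.5, -25.3, 0],
    [0, 0, 31.5, -25.3, 0],
    [0, 0, 31.5, -25.3, 0],
    [0, 0, 31.5, -25.3, 0],
    [0, 0, 31.5, -25.3, 0],
    [0, 0, 31.5, -25.3, 0],
    [0, 0, 31.5, -25.3, 0],
    [0, 0, 31.5, -25.3, 0]
  ]
}}

```text
t: 1.3
eef_pos: [440.6, -208.1, 225.8]
tcp_rot: [0.466, 1.57, -0.681]
ft_force: [0.8, -0.2, -0.1]
opening: 0.997
```

>>> {"fn": "apply_moves", "kwargs": {
  "increments": [
    [0, 10, 0, 0, -8.4],
    [0, 10, 0, 0, -8.4],
    [0, 10, 0, 0, -8.4],
    [0, 10, 0, 0, -8.4],
    [0, 10, 0, 0, -8.4],
    [0, 10, 0, 0, -8.4],
    [0, 10, 0, 0, -8.3],
    [0, 0, 0, 0, 0],
    [0, 0, 0, 0, 0]
  ]
}}

```text
t: 2.2
eef_pos: [440.2, -209.6, 155.8]
tcp_rot: [-2.315, 1.571, -2.442]
ft_force: [0.3, 0.6, 0.5]
opening: 0.999
```

```bash
cat >> h.py <<'E'
from scipy.spatial.transform import Rotation as Ro
def st(tx=None,ty=None,tz=None):
    s=status.state();R=Ro.from_euler('xyz',s['tcp_rot']).as_matrix();p=np.array(s['eef_pos'])
    print('t',s['t'],'p',p.round(2),'zyaw',np.degrees(np.arctan2(R[1,2],R[0,2])).round(2),'j6',np.degrees(s['joints'][5]).round(1),'j1',np.degrees(s['joints'][0]).round(1),'F',np.round(s['ft_force'],1),'M',np.round(s['moment'],2),'op',round(s['opening'],3))
    if tx is not None: print('toolshift',(R.T@(np.array([tx,ty,p[2] if tz is None else tz])-p)).round(2))
E
python3 -c "
from h import *
st(440,-210,22)
c=cam('top');d=cam('side')
a=cv2.resize(c['pixels'][260:340,360:460,::-1],(400,320),interpolation=2);b=cv2.resize(d['pixels'][180:260,350:450,::-1],(400,320),interpolation=2)
cv2.imwrite('pics/a1.png',np.hstack([a,b]))"
```

```text
t 2.2 p [ 440.22 -209.62  155.84] zyaw -7.27 j6 -26.0 j1 -33.2 F [0.3 0.6 0.5] M [-0.02 -0.07  0.01] op 0.999
toolshift [133.84  -0.4   -0.17]
```

View pics/a1.png

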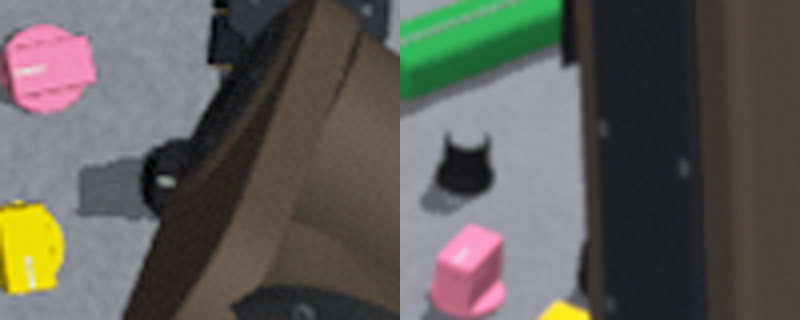

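The arm hides the knob from both cameras, but the pose matches the estimate, so I descend and grip.

>>> {"fn": "apply_moves", "kwargs": {
  "increments": [
    [0, 34, 0, 0, 0],
    [0, 34, 0, 0, 0],
    [0, 34, 0, 0, 0],
    [0, 22, 0, 0, 0],
    [0, 10, 0, 0, 0],
    [0, 0, 0, 0, 0],
    [1, 0, 0, 0, 0],
    [1, 0, 0, 0, 0],
    [1, 0, 0, 0, 0],
    [1, 0, 0, 0, 0]
  ]
}}

```text
t: 3.3
eef_pos: [440.4, -209.7, 22.3]
tcp_rot: [-0.495, 1.569, -0.617]
ft_force: [0.0, 0.2, 0.1]
opening: 0.716
```

>>> {"fn": "apply_moves", "kwargs": {
  "increments": [
    [1, 0, 0, 0, 0],
    [1, 0, 0, 0, 0],
    [1, 0, 0, 0, 0],
    [1, 0, 0, 0, 0]
  ]
}}

```text
t: 3.7
eef_pos: [440.1, -209.6, 21.6]
tcp_rot: [-2.232, 1.571, -2.354]
ft_force: [-0.8, -0.4, 0.2]
opening: 0.384
```

```bash
python3 -c "
from h import *
st(567,145,200)"
```

```text
t 3.7 p [ 440.13 -209.56   21.61] zyaw -7.02 j6 -26.2 j1 -33.2 F [-0.8 -0.4  0.2] M [-0.03 -0.05 -0.02] op 0.384
toolshift [-178.41  367.39   82.61]
```

>>> {"fn": "apply_moves", "kwargs": {
  "increments": [
    [1, 0, 0, 0, 0],
    [1, 0, 0, 0, 0],
    [1, 0, 0, 0, 0],
    [1, -20, 0, 0, 0],
    [1, -40, 0, 0, 0],
    [1, -40, 0, 0, 0],
    [1, -40, 0, 0, 0],
    [1, -40, 0, 0, 0],
    [1, 0, 0, 0, 0]
  ]
}}

```text
t: 4.6
eef_pos: [441.5, -210.4, 206.1]
tcp_rot: [-0.459, 1.563, -0.582]
ft_force: [0.4, -0.6, -1.3]
opening: 0.271
```

>>> {"fn": "apply_moves", "kwargs": {
  "increments": [
    [1, 0, 36.7, 8.3, 0],
    [1, 0, 36.7, 8.3, 0],
    [1, 0, 36.7, 8.3, 0],
    [1, 0, 36.7, 8.3, 0],
    [1, 0, 36.7, 8.3, 0],
    [1, 0, 36.7, 8.3, 0],
    [1, 0, 36.7, 8.3, 0],
    [1, 0, 36.7, 8.3, 0],
    [1, 0, 36.7, 8.3, 0],
    [1, 0, 36.7, 8.3, 0]
  ]
}}

```text
t: 5.6
eef_pos: [567.3, 146.1, 200.3]
tcp_rot: [-2.793, 1.569, -2.916]
ft_force: [-0.4, -0.9, -1.5]
opening: 0.271
```

```bash
python3 -c "
from h import *
st(567,145,160)
c=cam('top');d=cam('side')
a=cv2.resize(c['pixels'][190:290,170:290,::-1],(400,333),interpolation=2);b=cv2.resize(d['pixels'][150:300,190:340,::-1],(400,400),interpolation=2)
A=np.zeros((400,800,3),np.uint8);A[:333,:400]=a;A[:,400:]=b
cv2.imwrite('pics/a2.png',A)"
```

```text
t 5.6 p [567.31 146.09 200.31] zyaw -7.01 j6 15.0 j1 8.0 F [-0.4 -0.9 -1.5] M [-0.08 -0.06 -0.04] op 0.271
toolshift [40.31 -1.09 -0.12]
```

View pics/a2.png

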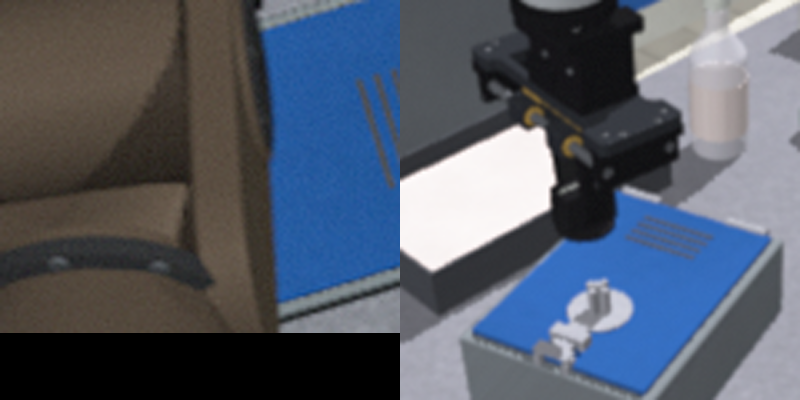

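The knob is held (opening about 26 mm), with the spindle visible at (598,297) in the side crop. I'll turn 30° counter-clockwise so the search can sweep clockwise, then lower to just above the pin and compare positions.

>>> {"fn": "apply_moves", "kwargs": {
  "increments": [
    [1, 10, -1.1, -0.1, 0],
    [1, 10, 0, 0, -7.5],
    [1, 10, 0, 0, -7.5],
    [1, 10, 0, 0, -7.5],
    [1, 8, 0, 0, -7.5],
    [1, 0, 0, 0, 0],
    [1, 0, 0, 0, 0]
  ]
}}

```text
t: 6.4
eef_pos: [566.8, 142.5, 153.1]
tcp_rot: [3.041, 1.57, -2.846]
ft_force: [-0.1, -0.1, -1.3]
opening: 0.277
```

```bash
python3 -c "
from h import *
st(567,145,142)
d=cam('side')
s=status.state()['eef_pos']
S=6; x0,y0=215,200
im=cv2.resize(d['pixels'][y0:y0+90,x0:x0+100,::-1],(600,540),interpolation=2)
def poly(cx,cy,z,r,col):
    a=np.linspace(0,2*np.pi,73)
    q=np.array([proj(d,[cx+r*np.cos(t),cy+r*np.sin(t),z]) for t in a]);q=(q-[x0,y0]+.5)*S-.5
    cv2.polylines(im,[q.round().astype(int)],True,col,1)
poly(567,145,92,27,(0,0,255));poly(s[0],s[1],s[2]-22,24,(0,255,0));poly(567,145,119,3.5,(0,255,255))
cv2.imwrite('pics/a3.png',im)"
```

```text
t 6.4 p [566.78 142.51 153.07] zyaw 22.7 j6 -15.0 j1 7.6 F [-0.1 -0.1 -1.3] M [-0.03 -0.11  0.02] op 0.277
toolshift [11.07  2.21  1.18]
```

View pics/a3.png

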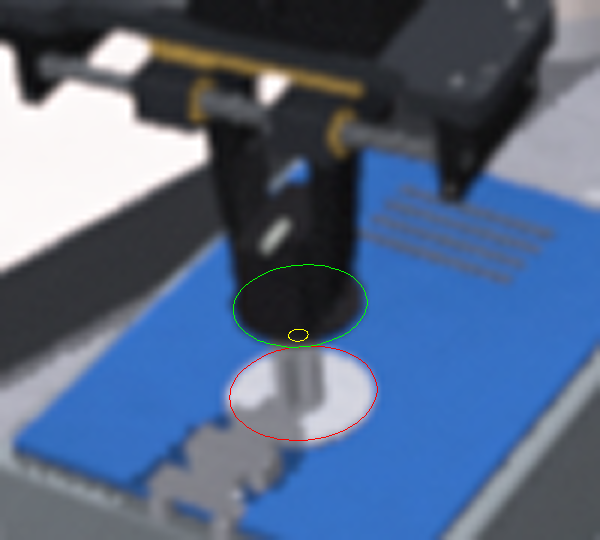

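The overlays match well: the disc fits the red ellipse and the held flange fits the green one, so both positions are good to about 1 mm. I correct the TCP and lower the mouth over the cross.

>>> {"fn": "apply_moves", "kwargs": {
  "increments": [
    [1, 5, 2.2, 1.2, 0],
    [1, 5, 0, 0, 0],
    [1, 3, 0, 0, 0],
    [1, 0, 0, 0, 0],
    [1, 0, 0, 0, 0]
  ]
}}

```text
t: 6.95
eef_pos: [567.3, 146.0, 140.5]
tcp_rot: [-2.86, 1.571, -2.46]
ft_force: [0.0, -0.6, -0.6]
opening: 0.275
```

```bash
python3 -c "
from h import *
st(567,145,132)"
```

```text
t 6.95 p [567.35 145.98 140.53] zyaw 22.97 j6 -15.0 j1 8.0 F [ 0.  -0.6 -0.6] M [-0.11 -0.13 -0.04] op 0.275
toolshift [ 8.53 -0.77 -0.7 ]
```

>>> {"fn": "apply_moves", "kwargs": {
  "increments": [
    [1, 1, -0.7, -0.5, 0],
    [1, 1, 0, 0, 0],
    [1, 1, 0, 0, 0],
    [1, 1, 0, 0, 0],
    [1, 1, 0, 0, 0],
    [1, 1, 0, 0, 0],
    [1, 0, 0, 0, 0]
  ]
}}

```text
t: 7.65
eef_pos: [567.1, 145.1, 134.5]
tcp_rot: [-2.858, 1.571, -2.456]
ft_force: [0.5, -0.0, -1.7]
opening: 0.272
```

```bash
python3 -c "
from h import *
st(567,145,132)"
```

```text
t 7.65 p [567.14 145.11 134.46] zyaw 22.98 j6 -15.1 j1 7.9 F [ 0.5 -0.  -1.7] M [-0.03 -0.13  0.02] op 0.272
toolshift [ 2.46 -0.05 -0.17]
```

No contact yet, and the mouth should now be over the cross. I continue to the step.

>>> {"fn": "apply_moves", "kwargs": {
  "increments": [
    [1, 1, 0, 0, 0],
    [1, 1, 0, 0, 0],
    [1, 0.5, 0, 0, 0],
    [1, 0.5, 0, 0, 0],
    [1, 0, 0, 0, 0]
  ]
}}

```text
t: 8.15
eef_pos: [567.2, 145.1, 131.6]
tcp_rot: [-1.479, 1.571, -1.078]
ft_force: [0.1, 0.8, -1.4]
opening: 0.272
```

```bash
python3 -c "
from h import *
st(567,145,132)"
```

```text
t 8.15 p [567.19 145.12 131.61] zyaw 22.98 j6 -15.1 j1 7.9 F [ 0.1  0.8 -1.4] M [ 0.02 -0.13  0.  ] op 0.272
toolshift [-0.39 -0.04 -0.22]
```

>>> {"fn": "apply_moves", "kwargs": {
  "increments": [
    [1, 0.5, 0, 0, 0],
    [1, 0.5, 0, 0, 0],
    [1, 0, 0, 0, 0]
  ]
}}

```text
t: 8.45
eef_pos: [567.3, 145.1, 131.3]
tcp_rot: [-0.381, 1.57, 0.021]
ft_force: [-1.4, -0.8, 8.3]
opening: 0.27
```

>>> {"fn": "apply_moves", "kwargs": {
  "increments": [
    [1, 0.5, 0, 0, 0],
    [1, 0.5, 0, 0, 0],
    [1, 0, 0, 0, 0]
  ]
}}

```text
t: 8.75
eef_pos: [567.4, 145.1, 131.0]
tcp_rot: [-0.355, 1.569, 0.046]
ft_force: [-3.7, -1.4, 14.4]
opening: 0.271
```

Contact came at the expected height, with about 14 N of pressure. Now the slow clockwise search.

>>> {"fn": "apply_moves", "kwargs": {
  "increments": [
    [1, 0, 0, 0, 1.5],
    [1, 0, 0, 0, 1.5],
    [1, 0, 0, 0, 1.5],
    [1, 0, 0, 0, 1.5],
    [1, 0, 0, 0, 0]
  ]
}}

```text
t: 9.25
eef_pos: [567.8, 145.1, 130.9]
tcp_rot: [-0.287, 1.569, 0.008]
ft_force: [-0.9, -1.2, 11.2]
opening: 0.275
```

>>> {"fn": "apply_moves", "kwargs": {
  "increments": [
    [1, 0, 0, 0, 1.5],
    [1, 0, 0, 0, 1.5],
    [1, 0, 0, 0, 0]
  ]
}}

```text
t: 9.55
eef_pos: [567.8, 145.1, 130.8]
tcp_rot: [-0.248, 1.569, -0.005]
ft_force: [-1.4, -0.6, 9.7]
opening: 0.273
```

>>> {"fn": "apply_moves", "kwargs": {
  "increments": [
    [1, 0, 0, 0, 1.5],
    [1, 0, 0, 0, 1.5],
    [1, 0, 0, 0, 0]
  ]
}}

```text
t: 9.85
eef_pos: [567.1, 145.2, 129.6]
tcp_rot: [-0.524, 1.571, -0.333]
ft_force: [-0.5, 0.8, -1.1]
opening: 0.273
```

```bash
python3 -c "
from h import *
st(567,145,132)"
```

```text
t 9.85 p [567.13 145.16 129.58] zyaw 10.95 j6 -3.1 j1 7.9 F [-0.5  0.8 -1.1] M [ 0.09 -0.11 -0.06] op 0.273
toolshift [-2.42 -0.14 -0.16]
```

The force vanished and the TCP sank at knob yaw ≈101°, so the socket has engaged. Now to push down, with a little more turn.

>>> {"fn": "apply_moves", "kwargs": {
  "increments": [
    [1, 1, 0, 0, 1],
    [1, 1, 0, 0, 1],
    [1, 1, 0, 0, 0.5],
    [1, 1, 0, 0, 0],
    [1, 0, 0, 0, 0]
  ]
}}

```text
t: 10.35
eef_pos: [567.1, 145.1, 125.4]
tcp_rot: [-2.926, 1.57, -2.777]
ft_force: [0.2, -0.2, -1.9]
opening: 0.276
```

>>> {"fn": "apply_moves", "kwargs": {
  "increments": [
    [1, 1.5, 0, 0, 0],
    [1, 1.5, 0, 0, 0],
    [1, 1.5, 0, 0, 0],
    [1, 1.5, 0, 0, 0],
    [1, 0, 0, 0, 0]
  ]
}}

```text
t: 10.85
eef_pos: [567.1, 145.1, 119.4]
tcp_rot: [-2.89, 1.571, -2.742]
ft_force: [-0.1, -0.1, -1.8]
opening: 0.271
```

```bash
python3 -c "
from h import *
st(567,145,114)"
```

```text
t 10.85 p [567.11 145.15 119.37] zyaw 8.48 j6 -0.6 j1 7.9 F [-0.1 -0.1 -1.8] M [ 0.11 -0.06  0.03] op 0.271
toolshift [ 5.37 -0.13 -0.13]
```

>>> {"fn": "apply_moves", "kwargs": {
  "increments": [
    [1, 1.5, 0, 0, 0],
    [1, 1.5, 0, 0, 0],
    [1, 1, 0, 0, 0],
    [1, 1, 0, 0, 0],
    [1, 0, 0, 0, 0]
  ]
}}

```text
t: 11.35
eef_pos: [567.2, 145.1, 114.5]
tcp_rot: [-2.43, 1.571, -2.282]
ft_force: [-0.5, 0.1, -1.4]
opening: 0.275
```

>>> {"fn": "apply_moves", "kwargs": {
  "increments": [
    [1, 0.5, 0, 0, 0],
    [1, 0.5, 0, 0, 0],
    [1, 0.5, 0, 0, 0],
    [1, 0, 0, 0, 0]
  ]
}}

```text
t: 11.75
eef_pos: [567.2, 145.1, 113.6]
tcp_rot: [-0.251, 1.57, -0.103]
ft_force: [-2.5, 0.5, 5.3]
opening: 0.273
```

The knob is seated on the disc at z ≈113.6, 18 mm below first contact. Now the clockwise turn.

>>> {"fn": "apply_moves", "kwargs": {
  "increments": [
    [1, 0, 0, 0, 4],
    [1, 0, 0, 0, 4],
    [1, 0, 0, 0, 4],
    [1, 0, 0, 0, 4],
    [1, 0, 0, 0, 4],
    [1, 0, 0, 0, 4],
    [1, 0, 0, 0, 4],
    [1, 0, 0, 0, 4],
    [1, 0, 0, 0, 4],
    [1, 0, 0, 0, 4]
  ]
}}

```text
t: 12.75
eef_pos: [566.5, 145.3, 113.6]
tcp_rot: [-2.535, 1.57, -3.087]
ft_force: [-5.6, 2.0, 7.6]
opening: 0.273
```

```bash
python3 -c "
from h import *
st(567,145,114)"
```

```text
t 12.75 p [566.53 145.25 113.56] zyaw -31.67 j6 39.6 j1 7.9 F [-5.6  2.   7.6] M [0.37 0.93 0.14] op 0.273
toolshift [-0.44  0.03  0.53]
```

>>> {"fn": "apply_moves", "kwargs": {
  "increments": [
    [1, 0, 0, 0, 4],
    [1, 0, 0, 0, 4],
    [1, 0, 0, 0, 4],
    [1, 0, 0, 0, 4],
    [1, 0, 0, 0, 4],
    [1, 0, 0, 0, 4],
    [1, 0, 0, 0, 4],
    [1, 0, 0, 0, 4],
    [1, 0, 0, 0, 4],
    [1, 0, 0, 0, 4]
  ]
}}

```text
t: 13.75
eef_pos: [566.4, 145.7, 113.6]
tcp_rot: [-2.242, 1.569, 2.79]
ft_force: [-6.4, 4.7, 7.8]
opening: 0.271
```

```bash
python3 -c "
from h import *
st(567,145,114)"
```

```text
t 13.75 p [566.37 145.65 113.6 ] zyaw -71.67 j6 79.6 j1 7.9 F [-6.4  4.7  7.8] M [0.9  1.09 0.12] op 0.271
toolshift [-0.4   0.39  0.82]
```

>>> {"fn": "apply_moves", "kwargs": {
  "increments": [
    [1, 0, 0, 0, 2],
    [1, 0, 0, 0, 2],
    [1, 0, 0, 0, 2],
    [1, 0, 0, 0, 2],
    [1, 0, 0, 0, 0]
  ]
}}

```text
t: 14.25
eef_pos: [566.4, 145.7, 113.6]
tcp_rot: [-2.156, 1.569, 2.738]
ft_force: [-7.2, 4.9, 7.8]
opening: 0.272
```

```bash
python3 -c "
from h import *
st(567,145,114)"
```

```text
t 14.25 p [566.37 145.69 113.6 ] zyaw -79.58 j6 87.5 j1 7.9 F [-7.2  4.9  7.8] M [ 0.87  1.1  -0.01] op 0.272
toolshift [-0.4  0.5  0.8]
```

>>> {"fn": "apply_moves", "kwargs": {
  "increments": [
    [1, 0, 0, 0, 2],
    [1, 0, 0, 0, 2],
    [1, 0, 0, 0, 1],
    [1, 0, 0, 0, 0]
  ]
}}

```text
t: 14.65
eef_pos: [566.3, 145.7, 113.6]
tcp_rot: [-2.042, 1.569, 2.766]
ft_force: [-7.1, 4.9, 8.0]
opening: 0.273
```

```bash
python3 -c "
from h import *
st(567,145,114)"
```

```text
t 14.65 p [566.33 145.73 113.6 ] zyaw -84.53 j6 92.4 j1 7.9 F [-7.1  4.9  8. ] M [0.91 1.1  0.08] op 0.273
toolshift [-0.4   0.6   0.79]
```

>>> {"fn": "apply_moves", "kwargs": {
  "increments": [
    [1, 0, 0, 0, 2],
    [1, 0, 0, 0, 1],
    [1, 0, 0, 0, 1],
    [1, 0, 0, 0, 0]
  ]
}}

```text
t: 15.05
eef_pos: [566.3, 145.8, 113.6]
tcp_rot: [-1.767, 1.569, 2.972]
ft_force: [-6.4, 6.0, 8.3]
opening: 0.275
```

```bash
python3 -c "
from h import *
st(567,145,114)"
```

```text
t 15.05 p [566.26 145.81 113.61] zyaw -88.45 j6 96.4 j1 8.0 F [-6.4  6.   8.3] M [1.12 1.23 0.82] op 0.275
toolshift [-0.39  0.72  0.83]
```

>>> {"fn": "apply_moves", "kwargs": {
  "increments": [
    [1, 0, 0, 0, 1],
    [1, 0, 0, 0, 1],
    [1, 0, 0, 0, 1],
    [1, 0, 0, 0, 0]
  ]
}}

```text
t: 15.45
eef_pos: [566.6, 145.9, 113.6]
tcp_rot: [-1.836, 1.57, 2.852]
ft_force: [-5.4, 5.2, 7.6]
opening: 0.28
```

```bash
python3 -c "
from h import *
st(567,145,114)"
```

```text
t 15.45 p [566.58 145.86 113.62] zyaw -91.41 j6 99.4 j1 8.0 F [-5.4  5.2  7.6] M [1.17 0.93 1.11] op 0.28
toolshift [-0.38  0.44  0.85]
```

The reaction moment rose to about 1.1 N m and the jaws spread slightly, so this is the hard stop. I release and withdraw straight up.

>>> {"fn": "apply_moves", "kwargs": {
  "increments": [
    [0.5, 0, 0, 0, -1],
    [0.5, 0, 0, 0, 0],
    [0.5, 0, 0, 0, 0],
    [0.5, 0, 0, 0, 0],
    [0.5, 0, 0, 0, 0]
  ]
}}

```text
t: 15.95
eef_pos: [567.2, 145.0, 113.0]
tcp_rot: [-0.12, 1.571, -1.7]
ft_force: [0.1, 0.2, -0.5]
opening: 0.499
```

>>> {"fn": "apply_moves", "kwargs": {
  "increments": [
    [0.5, -3, 0, 0, 0],
    [0.5, -10, 0, 0, 0],
    [0.5, -20, 0, 0, 0],
    [0.5, -30, 0, 0, 0],
    [0.5, -40, 0, 0, 0],
    [0.5, -20, 0, 0, 0],
    [0.5, 0, 0, 0, 0]
  ]
}}

```text
t: 16.65
eef_pos: [568.2, 145.3, 240.0]
tcp_rot: [1.699, 1.565, 0.119]
ft_force: [-0.6, -0.5, 0.3]
opening: 0.501
```

```bash
python3 -c "
from h import *
st(567,145,114)
d=cam('side')
S=6; x0,y0=215,215
im=cv2.resize(d['pixels'][y0:y0+90,x0:x0+100,::-1],(600,540),interpolation=2)
def poly(cx,cy,z,r,col):
    a=np.linspace(0,2*np.pi,73)
    q=np.array([proj(d,[cx+r*np.cos(t),cy+r*np.sin(t),z]) for t in a]);q=(q-[x0,y0]+.5)*S-.5
    cv2.polylines(im,[q.round().astype(int)],True,col,1)
poly(567,145,92,27,(0,0,255));poly(567,145,98,24,(0,255,0))
cv2.imwrite('pics/b1.png',im)"
```

```text
t 16.65 p [568.16 145.29 239.98] zyaw -90.52 j6 98.4 j1 7.9 F [-0.6 -0.5  0.3] M [-0.01  0.01  0.01] op 0.501
toolshift [125.97  -1.92   0.4 ]
```

View pics/b1.png

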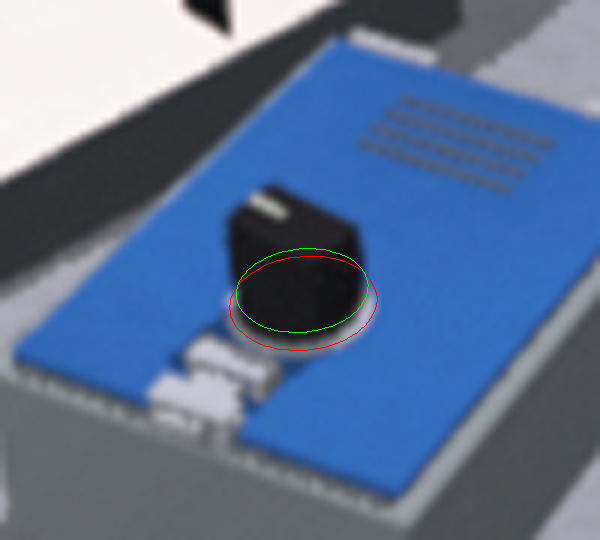

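The knob sits on the disc with its line pointing to world +x, a quarter turn from where it started. One before/after comparison to check the bolt's travel.

```bash
python3 -c "
from h import *
d=cam('side');b=cv2.imread('pics/side0.png');n=d['pixels'][...,::-1]
f=lambda p:cv2.resize(p[250:300,220:270],(400,400),interpolation=2)
im=np.hstack([f(b),f(n)])
a=np.radians(105.2);u=np.array([np.cos(a),np.sin(a)])
for k in range(2):
  for r in (31,51,67,87):
    q=(proj(d,[*(np.array([567,145])+r*u),96])-[220,250]+.5)*8;cv2.circle(im,(int(q[0])+400*k,int(q[1])),3,(0,0,255),-1)
cv2.imwrite('pics/b2.png',im)"
```

```text
(no output)
```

View pics/b2.png

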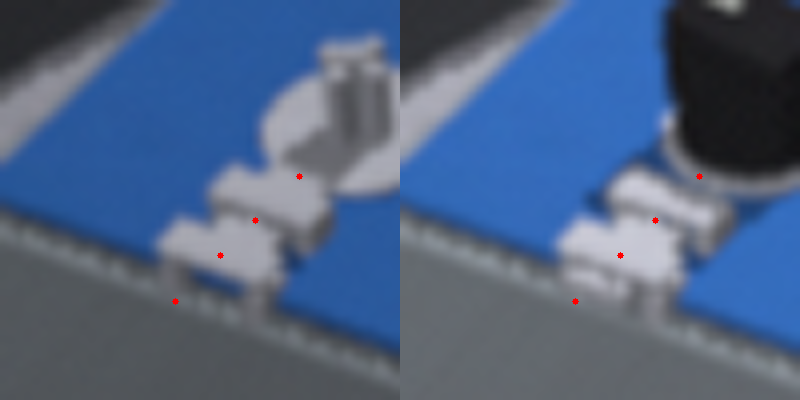

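```bash
python3 -c "
from h import *
st(); print(env.job_done())"
```

```text
t 16.75 p [566.96 145.09 236.41] zyaw -90.52 j6 98.4 j1 7.9 F [ 0.4 -0.4 -0.1] M [ 0.08  0.01 -0.  ] op 0.503
the job is handed in; nothing more can be done
None
```

The knob is on the spindle, turned clockwise to the hard stop and released, and I handed the job in at 16.75 s of the 64 s allowed. The hand-in reports no verdict, so success rests on my own checks.

- **Fitting:** I gripped the black flat-sided knob and set it on the cross at about 14 N. Turning it slowly clockwise, the socket dropped in at a knob yaw of about 101°. It then went down 18 mm from first contact onto the steel disc.
- **Turning:** I turned it clockwise until the moment about its axis rose to about 1.1 N m, which I took as the hard stop. Then I opened the gripper and withdrew straight up.
- **Last checks:** The side view shows the knob upright on the disc, turned a quarter turn. The bolt now sticks out past the outer guide, which it did not before. The force on the tool is about zero, and the arm is clear at about 236 mm.

I did not measure the bolt's 20 mm travel; that it is fully out is inferred from the hard stop and the before/after pictures. I did not compare the bystanders' positions before and after, but felt no contact with anything outside the job. None of the checks failed or disagreed.

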